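# Put the block plane away in the interlocked chest

## Robot

A 6-joint arm with a two-finger parallel gripper is mounted at the origin on the work surface. World frame = base frame: x ahead of the robot, y to its left, z up, the work surface at z = 0. Lengths are in mm, angles in rad, forces in N, time in s.
With the tool pointing down it reaches from about 300 to 775 mm from the base axis. Payload 14.6 kg.
Tool frame: the origin (TCP) lies at the very end of the fingers, on their centre line; the grasp point (between the pads) lies 19 mm behind it; z points along the fingers, y is the line along which they close (so a half turn about z gives the same grasp; the last joint's range is limited). The gripper opens to 94 mm and grips with 3 to 60 N. Pads are 16 mm wide; open, the fingers measure 119 mm over their backs; the gripper's body (75 mm by 177 mm) begins 78 mm behind the grasp point.
Start: joints at [-1.309, 0.3, 1.521, -0, 1.321, -0.067], TCP at [177.592, -520.529, 205.446] pointing down, gripper open.
Joint ranges: [-3.03, 3.03], [-0.79, 2.21], [0.23, 2.52], [-1.04, 4.18], [0, 3.07], [-2.55, 2.55]. Speed limits (rad/s): [2.22, 2.22, 2.57, 3.14, 3.14, 3.14].

## Interface

Orientations are given as [roll, pitch, yaw] about the fixed x, y, z axes, in that order (R = Rz(yaw) Ry(pitch) Rx(roll)).
In Python, from cell import manip, camera, get_calibration gives the robot as it stands. The module is installed in compiled form; this text tells all that it offers.
- The arm moves only by the tool jog_arm, never from a script. Its argument "plan" is one flat list of numbers, 6 for each row, row after row: the shift along the world's x, y, z in m, then the turn, a rotation vector about the world's x, y, z in degrees. A call has 1 to 20 rows; each row is the pose to reach, as a shift and turn from the pose commanded when the call began; what a row does not reach only later rows make up. A row lasts 1/10 s, in which the tool goes at most 50 mm and 8.59 degrees, less where a joint would pass 70% of its speed; a pose out of reach is approached as far as the arm can. A call with a gripper value outside its range is refused whole. "claw" is the finger opening in m, from 0 to 0.094, set as the call begins (left out, the last holds). The fingers move at their own pace and stop on an object; "force" is the grip in N (left out, the last holds). Time passes only in rows, so rows that repeat a pose let the fingers close. It gives the time, the measured TCP pose, the force, the opening and the grip force at its end, in the units of the state.
- manip.read_state(): the state, without advancing time (a new reading comes with each control period).
- camera(name): name is "scene" or "top"; returns (picture, depth): 400x640x3 uint8, red, green, blue; 400x640 float32, mm along the optical axis (not along the pixel's ray), 0 where there is no reading.
- get_calibration(name): a dict with "fx", "fy", "cx", "cy" (pixels), "origin" and "attitude" of the camera in the world. Camera axes: x right, y down, z forward; pixel columns grow to the right and rows downward; lengths in mm; the calibration is good to about 2 mm. A picture is of the moment at which its call begins. get_calibration takes no time and is no camera call.
- manip.sign_off(): hands the job in; it is judged then, once.
The state is a dict: "clock": time; "joints": joint angles; "qd": joint speeds; "effort": joint torques, N m; "eef_pos": TCP position; "eef_rot": TCP orientation; "wrist_force": force on the tool from outside, world axes, zero at the start; "moment": the same for the moment, N m; "finger_gap": finger opening in mm; "finger_force": force on a finger pad.
Only numpy, scipy, OpenCV 4.12 (cv2) and the standard library are available. Lean on these libraries where they do the work, as an engineer would, in place of code of your own. Each camera call takes 0.05 s, during which the arm holds its last target. There are 200 camera calls.

## Task

Put the small block plane away in the chest drawer with the red pull. The chest lets only one drawer out at a time, so first push the drawer with the blue pull, which was left open, fully home; then pull the red drawer right out, set the plane down gently inside it, flat on its sole, and push that drawer fully home as well. Keep the white-pull drawer shut and leave the other things on the bench and on the chest where they stand.

Things in the scene. Friction and masses are not known exactly. Their poses are not given: they have to be found in the camera images.
- chest: Wooden bench chest, 242 deep x 460 wide x 112 mm high, fixed to the bench, with three drawers side by side in one row (150 mm pitch) whose order from left to right varies. Origin: on the bench, under the middle of the front face. x points into the chest (drawers pull out along -x), y to the chest's left as seen by the robot, z up.
- blue_pull (a point): Middle of the blue plastic bar pull: 12 mm thick, 90 mm long, level and parallel to the drawer front, its axis 40 mm in front of the front's face and 85 mm above the bench, 27 mm below the chest's top; free space above, below and behind it between two posts at its ends. Axes as the chest's. Drawer front 132 x 78 mm, pale wood, with a small tag of the same colour.
- red_pull (a point): Middle of the red plastic bar pull: 12 mm thick, 90 mm long, level and parallel to the drawer front, its axis 40 mm in front of the front's face and 85 mm above the bench, 27 mm below the chest's top; free space above, below and behind it between two posts at its ends. Axes as the chest's. Drawer front 132 x 78 mm, pale wood, with a small tag of the same colour.
- white_pull (a point): Middle of the white plastic bar pull: 12 mm thick, 90 mm long, level and parallel to the drawer front, its axis 40 mm in front of the front's face and 85 mm above the bench, 27 mm below the chest's top; free space above, below and behind it between two posts at its ends. Axes as the chest's. Drawer front 132 x 78 mm, pale wood, with a small tag of the same colour.
- blue_drawer (a joint): Drawer with the blue pull, standing open at the start: value in m: 0 fully home (front flush with the chest), growing as it is pulled out, 0.145 at its end stop. About 1.5 N friction, no spring: it stays where it is left. While another drawer is out by more than 20 to 45 mm an interlock bar blocks this one after about 2 mm; do not force it.
- red_drawer (a joint): Drawer with the red pull, shut at the start: value in m: 0 fully home (front flush with the chest), growing as it is pulled out, 0.145 at its end stop. About 1.5 N friction, no spring: it stays where it is left. While another drawer is out by more than 20 to 45 mm an interlock bar blocks this one after about 2 mm; do not force it.
- white_drawer (a joint): Drawer with the white pull, shut at the start: value in m: 0 fully home (front flush with the chest), growing as it is pulled out, 0.145 at its end stop. About 1.5 N friction, no spring: it stays where it is left. While another drawer is out by more than 20 to 45 mm an interlock bar blocks this one after about 2 mm; do not force it.
- red_in (a point): Point on the inner floor of the red drawer (moves with it), midway between its sides, 120 mm behind its pull bar, 26 mm above the bench. Inside, the drawer is 114 mm wide and reaches from 66 mm in front of this point to 100 mm behind it. Fully out, the floor is uncovered from 66 mm in front to 65 mm behind. Axes as the chest's.
- red_bay: The bay of the chest that carries the red drawer (fixed to the chest, 150 mm wide). Origin: 12 mm above the bench, under the middle of the closed red drawer's front face. Axes as the chest's. Inside the drawer its front rises 70 mm above the floor, its side walls 46 mm, the left one (+y) with a steel rail up to 63 mm.
- plane: Small steel block plane with a brass knob and dark wooden wedge, lying on its sole on the bench: body 96 long (its x) x 38 wide (its y) x 32 mm high with plain parallel sides, 42 mm high at the knob (32 mm towards +x). Origin: middle of the sole. z up. 0.3 to 0.6 kg. Grip it across its 38 mm width.
- cork: Bystander: cork sanding block, 45 x 75 x 28 mm high, near one end of the plane. Origin: middle of its underside.
- jar: Bystander: small jar, 56 mm diameter, 65 mm high, near the other end of the plane. Origin: middle of its underside.
- pencil_cup: Bystander: white cup of pencils, 76 mm diameter, about 165 mm high, beyond the plane towards the far edge. Origin: middle of its underside.
- tape: Bystander: yellow tape roll lying flat, 90 mm diameter, 22 mm high, on top of the chest, at least 70 mm behind its front. Origin: middle of its underside.
- mallet: Bystander: hammer lying to the left of the chest. Origin: on its underside.
- glue: Bystander: pale bottle with an orange cap, 52 mm diameter, 130 mm high, standing on top of the chest, at least 90 mm behind its front. Origin: middle of its underside.

How it is judged (in metres and radians):
On the way, in this order (a step that is already met when the one before it is completed fails the run):
1. the blue drawer is fully home (within 5 mm), with the red one still shut (value of joint blue_drawer below 0.005 m and value of joint red_drawer below 0.01 m), for 0.2 s.
2. the red drawer is pulled out by more than 110 mm (value of joint red_drawer above 0.11 m), for 0.2 s.
3. the plane lies flat on the floor of the open red drawer, let go (x of plane in the frame of red_in between -0.05 and 0.085 m and y of plane in the frame of red_in between -0.045 and 0.045 m and z of plane in the frame of red_in between -0.004 and 0.006 m and angle between plane's own z axis and vertical below 0.12 rad and value of joint red_drawer above 0.09 m and contact force between the fingers and plane below 0.3 N and linear speed of plane below 0.05 m/s), for 0.2 s.
At the end, for the whole second after the job is handed in: All three drawers are home within 5 mm, and the plane lies at rest and let go inside the red drawer, flat on its sole (within 0.12 rad, sole on the drawer floor), its origin from 50 mm in front of to 85 mm behind the floor point and within 45 mm of it sideways (value of joint each of blue_drawer, red_drawer, white_drawer below 0.005 m and x of plane in the frame of red_in between -0.05 and 0.085 m and y of plane in the frame of red_in between -0.045 and 0.045 m and z of plane in the frame of red_in between -0.004 and 0.006 m and angle between plane's own z axis and vertical below 0.12 rad and linear speed of plane below 0.02 m/s and contact force between the fingers and plane below 0.3 N); the robot touches nothing.
It fails at once if the plane is banged into the drawer (more than 80 N between them) (contact force between plane and red_bay above 80 N).
It fails at once if the white drawer is pulled out (more than 20 mm) (value of joint white_drawer above 0.02 m).
It fails at once if a bystander is shifted by more than 30 mm or tipped (distance of any of cork, jar, pencil_cup, tape, mallet, glue from where it was at the start of the episode above 0.03 m or angle between any of jar, pencil_cup, glue, cork's own z axis and vertical above 0.4 rad).
It also fails if it takes over 72 s, if anything falls off the work surface, if the arm or the gripper's body presses on something with over 40 N, if the wrist force passes 120 N, or if a joint passes its speed limit or range.

## Working session

There is one attempt and no reset: what is moved stays moved. The work goes in short steps, Python scripts to look and compute and a tool call to move; the robot and the scene stay as the last step left them, time stands still between calls to the robot, and variables do not carry over. Pictures are saved under pics/ and viewed, at most 11 in all, crops included, and the job is handed in when it is done.

Besides the shell and the picture viewer there is one more tool, called as name(argument=value, ...) on one line, values as JSON. jog_arm: Moves the arm, as the interface text tells. Its arguments: {"type":"object","properties":{"plan":{"type":"array"},"claw":{"type":"number"},"force":{"type":"number"}},"required":["plan"]}

```bash
mkdir -p pics; cat > h.py <<'E'
import numpy as np, cv2
from cell import manip, camera, get_calibration
from scipy.spatial.transform import Rotation as R
def cal(n):
    c=get_calibration(n); a=np.array(c["attitude"],float)
    M=a if a.shape==(3,3) else R.from_euler('xyz',a).as_matrix()
    return c,M,np.array(c["origin"],float)
def pt(n,d,u,v):
    c,M,o=cal(n); z=np.median([x for x in d[v-1:v+2,u-1:u+2].ravel() if x>0] or [0])
    return M@np.array([(u-c["cx"])/c["fx"]*z,(v-c["cy"])/c["fy"]*z,z])+o
def cloud(n,d):
    c,M,o=cal(n); v,u=np.mgrid[:400,:640]
    return np.stack([(u-c["cx"])/c["fx"]*d,(v-c["cy"])/c["fy"]*d,d],-1)@M.T+o
E
python3 - <<'E'
from h import *
for n in("scene","top"):
    p,d=camera(n); cv2.imwrite(f"pics/{n}0.png",p[:,:,::-1]); np.savez(f"{n}0.npz",p=p,d=d); print(n,get_calibration(n))
print(manip.read_state())
E
```

```text
scene {'fx': 398.07520685232635, 'fy': 398.07520685232635, 'cx': 318.48459725788666, 'cy': 202.1412172895789, 'origin': array([1685.54552673,  312.06590017, 1053.02408607]), 'attitude': array([-2.27186724,  0.002918  ,  1.7799216 ])}
top {'fx': 478.73662258981665, 'fy': 478.73662258981665, 'cx': 314.4403933216147, 'cy': 202.7071424248992, 'origin': array([ 365.23301697,   63.1648429 , 1539.33519055]), 'attitude': array([-2.98620731, -0.01110991, -1.54986567])}
{'clock': 0.1, 'joints': array([-1.30860571e+00,  3.00420367e-01,  1.52151303e+00,  1.99515135e-06,
        1.32075129e+00, -6.65920038e-02]), 'qd': array([ 0.00053838, -0.00298788, -0.00096539, -0.00086663, -0.00040726,
       -0.00047107]), 'effort': array([ 3.01022170e-03, -5.32645476e+01, -3.53283727e+01,  7.10361474e-02,
        2.34803266e-02, -8.75016326e-05]), 'eef_pos': array([ 177.52767971, -520.2996093 ,  204.94295917]), 'eef_rot': array([-3.14050316e+00, -7.45955056e-05,  3.28782086e-01]), 'wrist_force': array([ 0.3526385 , -0.65917965,  0.25926308]), 'moment': array([ 0.01864675,  0.04350352, -0.03801131]), 'finger_force': 0.0, 'finger_gap': 94.06458039048607}
```

View pics/scene0.png

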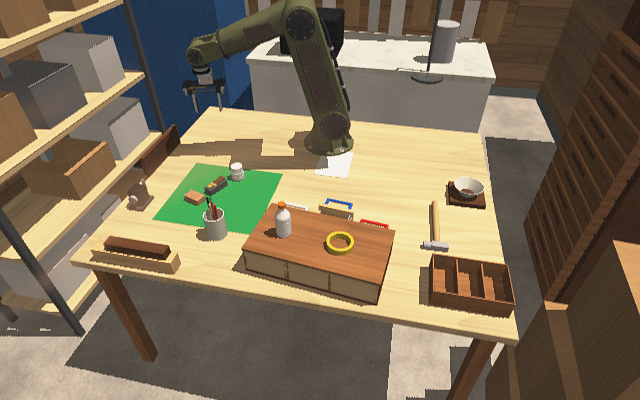

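View pics/top0.png

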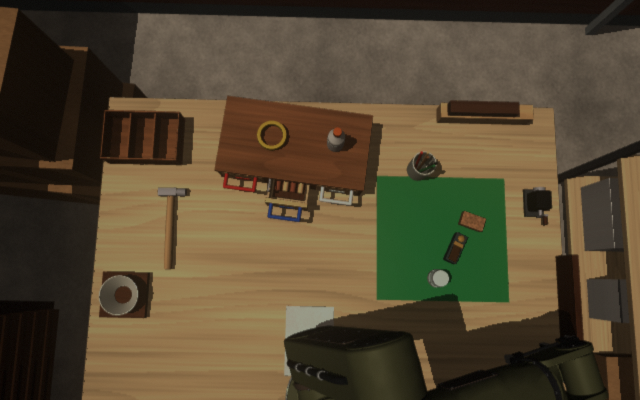

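The chest is upper centre in the top view: red pull (240,183), blue pull (285,213, open), white pull (337,197). The plane is at (456,247), with the cork at (473,221) and the jar at (439,278). I'll measure these now.

```bash
python3 - <<'E'
from h import *
for n in("top","scene"):
    f=np.load(n+"0.npz");p=f["p"];d=f["d"];X=cloud(n,d);hsv=cv2.cvtColor(p,cv2.COLOR_RGB2HSV)
    H,S,V=[hsv[...,i].astype(int) for i in range(3)]
    for k,m in(("red",((H<6)|(H>174))&(S>190)&(V>90)),("blue",(H>105)&(H<125)&(S>150)&(V>90))):
        m=m&(X[...,0]>250)&(X[...,0]<950)&(abs(X[...,1])<500)&(X[...,2]>60)&(X[...,2]<105)
        q=X[m]; print(n,k,m.sum(),q.mean(0).round(),q.min(0).round(),q.max(0).round())
    # chest top
    m=(abs(X[...,2]-112)<6)&(X[...,0]>450)&(abs(X[...,1])<500); q=X[m]
    r=cv2.minAreaRect(q[:,:2].astype(np.float32)); print(n,"top",r,cv2.boxPoints(r).round())
f=np.load("top0.npz");p=f["p"];d=f["d"]
a=cv2.resize(p[165:300,400:500],None,fx=4,fy=4,interpolation=cv2.INTER_CUBIC)
b=cv2.resize(p[165:230,210:375],None,fx=4,fy=4,interpolation=cv2.INTER_CUBIC)[:, :400]
cv2.imwrite("pics/a.png",np.clip(a[:,:,::-1].astype(float)*1.8,0,255))
X=cloud("top",d); 
q=X[225:275,440:475]; m=(q[...,2]>20)&(q[...,2]<60); qq=q[m]
n,l=cv2.connectedComponents(m.astype(np.uint8))[:2]
X=cloud("top",d); m=((X[...,2]>15)&(X[...,1]<-150)&(X[...,1]>-560)&(X[...,0]>250)&(X[...,0]<600)).astype(np.uint8)
m[:165]=0;m[300:]=0
n,l,s,c=cv2.connectedComponentsWithStats(m)
for i in range(1,n):
    if s[i,4]>40:
        q=X[l==i]; print(s[i],q[:,2].max().round(),cv2.minAreaRect(q[:,:2].astype(np.float32)))
E
```

```text
top red 137 [643. 283.  91.] [624. 234.  62.] [676. 332. 100.]
top blue 30 [556. 137.  91.] [537.  98.  84.] [583. 190. 101.]
top top ((766.4911499023438, 28.346832275390625), (642.3350830078125, 244.7388153076172), 83.2695083618164) [[ 607. -276.]
 [ 850. -305.]
 [ 926.  333.]
 [ 683.  362.]]
scene red 63 [645. 254.  88.] [ 625. -264.   81.] [741. 335. 102.]
scene blue 59 [552. 148.  87.] [539.  95.  82.] [577. 195.  92.]
scene top ((765.5174560546875, 21.296417236328125), (659.0196533203125, 245.98585510253906), 83.22627258300781) [[ 605. -291.]
 [ 849. -320.]
 [ 927.  334.]
 [ 682.  363.]]
[459 211  27  20 348] 39.0 ((556.555419921875, -454.97845458984375), (76.43921661376953, 46.93695831298828), 70.00106048583984)
[444 232  24  32 404] 49.0 ((469.6695861816406, -398.373291015625), (40.21416091918945, 97.71978759765625), 65.33719635009766)
[427 269  22  18 301] 74.0 ((374.1853942871094, -334.54156494140625), (52.85343933105469, 52.359134674072266), 0.9223384261131287)[ WARN:0@0.178] global loadsave.cpp:1063 imwrite_ Unsupported depth image for selected encoder is fallbacked to CV_8U.
```

View pics/a.png

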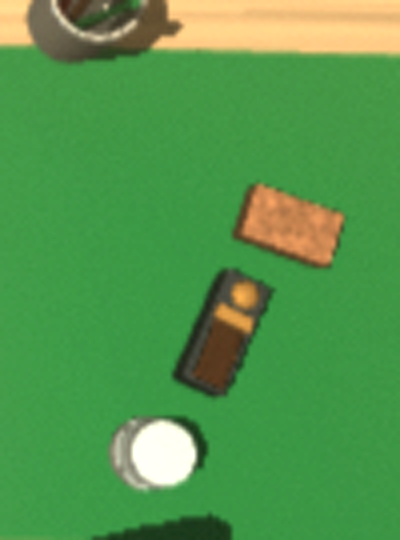

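The plane's knob end points at the cork, and its long axis is at about -25° yaw. Next I'll triangulate the pulls and the plane from both views and check the depth bias.

```bash
python3 - <<'E'
from h import *
def ray(n,u,v):
    c,M,o=cal(n); r=M@np.array([(u-c["cx"])/c["fx"],(v-c["cy"])/c["fy"],1]); return o,r/np.linalg.norm(r)
def onz(n,u,v,z):
    o,r=ray(n,u,v); return (o+r*(z-o[2])/r[2]).round(1)
def tri(a,b):
    A=np.zeros((3,3));y=np.zeros(3)
    for o,r in(a,b):
        P=np.eye(3)-np.outer(r,r);A+=P;y+=P@o
    return np.linalg.solve(A,y).round(1)
cen={}
for n in("top","scene"):
    f=np.load(n+"0.npz");p=f["p"];d=f["d"];X=cloud(n,d);hsv=cv2.cvtColor(p,cv2.COLOR_RGB2HSV)
    H,S,V=[hsv[...,i].astype(int) for i in range(3)]
    if n=="top": b=X[280:295,470:500]
    else: b=X[205:215,250:262]
    print(n,"bench z",np.median(b[...,2]))
    B={"red":((H<6)|(H>174))&(S>150)&(V>60),"blue":(H>105)&(H<125)&(S>120)&(V>60)}
    for k,m in B.items():
        m=m&(X[...,0]>500)&(X[...,0]<700)&(X[...,1]>60)&(X[...,1]<360)&(X[...,2]>50)&(X[...,2]<110)
        v,u=np.nonzero(m); rows=m.sum(1)
        # bar: min-area rect over pixels
        print(n,k,m.sum(),u.min(),u.max(),v.min(),v.max(),"mean",u.mean(),v.mean(), onz(n,u.mean(),v.mean(),88))
    cv2.imwrite(f"pics/{n}_1.png",np.clip(cv2.resize((p[160:225,210:375] if n=="top" else p[155:255,170:410])[:,:,::-1],None,fx=4.8 if n=="top" else 3.3,fy=4.8 if n=="top" else 3.3,interpolation=cv2.INTER_CUBIC)*(1.6 if n=="top" else 1.),0,255).astype(np.uint8))
print("plane top mid z32",onz("top",400+224/4,165+332/4,32),"knob z42",onz("top",400+244/4,165+293/4,42))
E
```

```text
top bench z 0.8264855262295896
top red 171 223 256 173 191 mean 239.6081871345029 184.28654970760235 [645.1 283.6  88. ]
top blue 111 268 300 204 220 mean 283.6126126126126 214.66666666666666 [553.8 145.2  88. ]
scene bench z -1.5992832767020673
scene red 75 360 387 219 228 mean 374.3333333333333 222.85333333333332 [638.6 289.   88. ]
scene blue 75 325 352 199 208 mean 339.4533333333333 202.34666666666666 [552.9 149.3  88. ]
plane top mid z32 [ 467.4 -397.6   32. ] knob z42 [ 497.6 -411.1   42. ]
```

View pics/top_1.png

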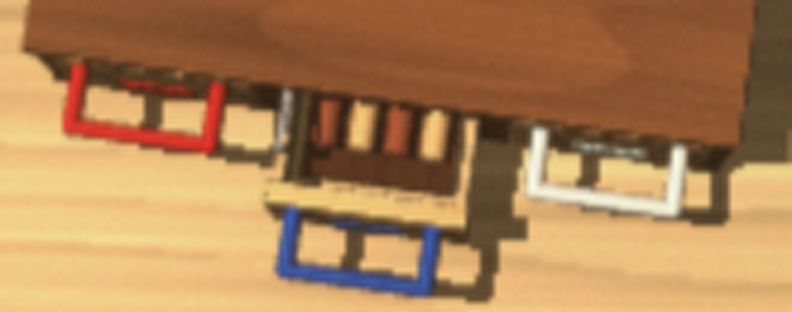

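View pics/scene_1.png

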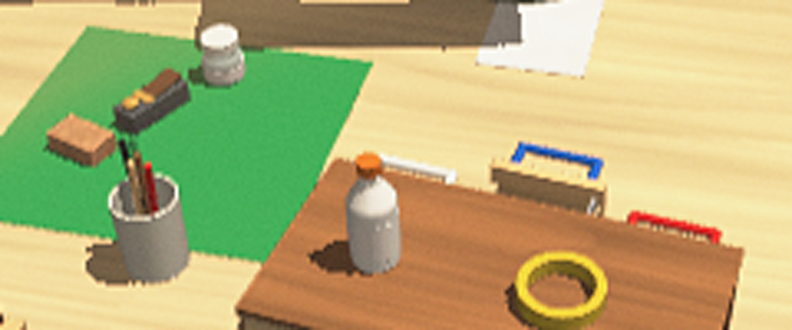

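The top crop shows the bars: red (70,131)–(211,147), blue (284,271)–(428,290) and white (532,190)–(677,211). In the scene crop the blue bar runs (517,146)–(600,164), the red bar (632,216)–(718,236), and the knob is at (131,103).

```bash
cat >> h.py <<'E'
def ray(n,u,v):
    c,M,o=cal(n); r=M@np.array([(u-c["cx"])/c["fx"],(v-c["cy"])/c["fy"],1]); return o,r/np.linalg.norm(r)
def onz(n,u,v,z):
    o,r=ray(n,u,v); return (o+r*(z-o[2])/r[2]).round(1)
def tri(a,b):
    A=np.zeros((3,3));y=np.zeros(3)
    for o,r in(a,b):
        P=np.eye(3)-np.outer(r,r);A+=P;y+=P@o
    return np.linalg.solve(A,y).round(1)
E
python3 - <<'E'
from h import *
T=lambda x,y:("top",210+x/4.8,160+y/4.8); S=lambda x,y:("scene",170+x/3.3,155+y/3.3)
E={}
for k,a,b in(("red",(70,131),(211,147)),("blue",(284,271),(428,290)),("white",(532,190),(677,211))):
    A=onz(*T(*a),90);B=onz(*T(*b),90); E[k]=(A+B)/2; w=A-B; print(k,A,B,"mid",E[k],np.hypot(*w[:2]),"yaw",-np.degrees(np.arctan2(w[0],w[1])))
w=E["red"]-E["white"];print("red-white",np.hypot(*w[:2]),-np.degrees(np.arctan2(w[0],w[1])))
print("tri blue",tri(ray(*T(356,281)),ray(*S(558,155))),"red",tri(ray(*T(140,139)),ray(*S(675,226))))
print("tri knob",tri(ray("top",461,238.2),ray(*S(131,101))))
E
```

```text
red [634.3 328.9  90. ] [625.9 238.4  90. ] mid [630.1  283.65  90.  ] 90.88899823410969 yaw -5.302867846965511
blue [547.  188.9  90. ] [536.9  97.2  90. ] mid [541.95 143.05  90.  ] 92.25453918371714 yaw -6.285323886681954
white [602.7  32.4  90. ] [591.2 -60.5  90. ] mid [596.95 -14.05  90.  ] 93.60908075608904 yaw -7.056689626870065
red-white 299.5400015023035 -6.353921862951902
tri blue [542.6 144.9  80.6] red [632.  287.8  78.5]
tri knob [ 497.2 -409.6   37.6]
```

jog_arm(plan=[0.08,0.17,0.02,0,0,-6,0.315,0.668,0.02,0,0,-25.3,0.315,0.668,0.02,0,0,-25.3,0.315,0.668,0.02,0,0,-25.3,0.315,0.668,0.02,0,0,-25.3,0.315,0.668,0.02,0,0,-25.3,0.315,0.668,0.02,0,0,-25.3,0.315,0.668,0.02,0,0,-25.3,0.315,0.668,0.02,0,0,-25.3,0.315,0.668,0.02,0,0,-25.3,0.315,0.668,0.02,0,0,-25.3,0.315,0.668,0.02,0,0,-25.3,0.315,0.668,0.02,0,0,-25.3,0.315,0.668,0.02,0,0,-25.3,0.315,0.668,0.02,0,0,-25.3,0.315,0.668,0.02,0,0,-25.3,0.315,0.668,0.02,0,0,-25.3,0.315,0.668,0.02,0,0,-25.3], claw=0)

```text
clock: 1.9
eef_pos: [492.3, 146.6, 225.3]
eef_rot: [3.141, 0.0, -0.113]
wrist_force: [-0.4, 0.1, 0.3]
finger_gap: 0.2
finger_force: 0.0
```

jog_arm(plan=[0,0,-0.05,0,0,0,0,0,-0.1,0,0,0,0,0,-0.153,0,0,0,0,0,-0.153,0,0,0,0.015,-0.002,-0.153,0,0,0,0.025,-0.003,-0.153,0,0,0,0.035,-0.004,-0.153,0,0,0,0.045,-0.005,-0.153,0,0,0,0.055,-0.006,-0.153,0,0,0,0.065,-0.007,-0.153,0,0,0,0.075,-0.008,-0.153,0,0,0,0.085,-0.01,-0.153,0,0,0,0.092,-0.0105,-0.153,0,0,0,0.095,-0.011,-0.153,0,0,0,0.095,-0.011,-0.153,0,0,0])

```text
clock: 3.4
eef_pos: [587.9, 136.4, 72.3]
eef_rot: [-3.142, -0.0, -0.113]
wrist_force: [0.2, -0.0, 0.2]
finger_gap: 0.3
finger_force: 0.0
```

jog_arm(plan=[0.004,0,0,0,0,0,0.008,-0.001,0,0,0,0,0.01,-0.001,0,0,0,0,0.012,-0.0015,0,0,0,0,0.012,-0.0015,0,0,0,0])

```text
clock: 3.9
eef_pos: [599.0, 135.2, 72.4]
eef_rot: [-3.142, 0.002, -0.113]
wrist_force: [-7.7, 1.5, 2.5]
finger_gap: 0.4
finger_force: 3.4
```

```bash
python3 - <<'E'
from h import *
p,d=camera("top"); cv2.imwrite("pics/t2.png",np.clip(cv2.resize(p[140:240,200:400,::-1],None,fx=4,fy=4,interpolation=cv2.INTER_CUBIC)*1.6,0,255).astype(np.uint8)); 
print(manip.read_state()["wrist_force"])
E
```

```text
[-6.7476175   0.94382552  3.33680662]
```

View pics/t2.png

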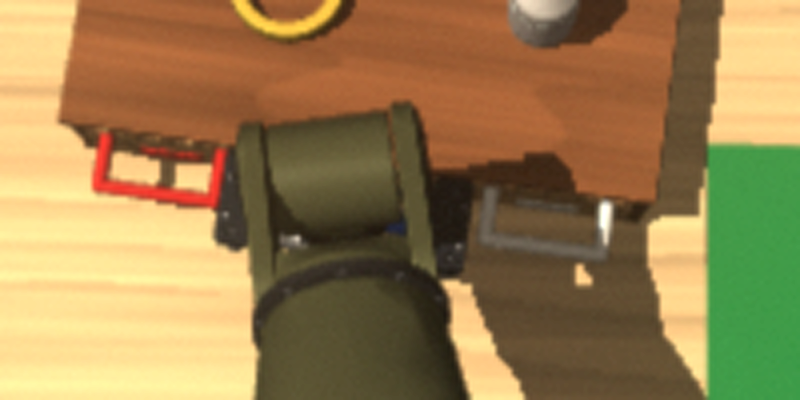

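jog_arm(plan=[0.002,0,0,0,0,0,0.004,0,0,0,0,0,0.004,0,0,0,0,0])

```text
clock: 4.25
eef_pos: [599.4, 135.2, 72.3]
eef_rot: [3.139, 0.011, -0.112]
wrist_force: [-37.6, -0.7, 21.3]
finger_gap: 0.5
finger_force: 18.7
```

jog_arm(plan=[-0.02,0.002,0,0,0,0,-0.05,0.005,0,0,0,0,-0.05,0.005,0.04,0,0,0,-0.05,0.005,0.07,0,0,0,-0.02,0.045,0.07,0,0,0,0.01,0.085,0.07,0,0,0,0.04,0.125,0.07,0,0,0,0.048,0.148,0.07,0,0,0,0.048,0.148,0.07,0,0,0,0.048,0.148,0.07,0,0,0])

```text
clock: 5.25
eef_pos: [651.5, 283.0, 142.0]
eef_rot: [3.141, 0.0, -0.112]
wrist_force: [0.5, 0.1, -0.7]
finger_gap: 0.4
finger_force: 0.0
```

```bash
python3 - <<'E'
from h import *
p,d=camera("scene"); q=p[165:255,270:420]; cv2.imwrite("pics/s3.png",cv2.resize(q[:,:,::-1],None,fx=5,fy=5,interpolation=cv2.INTER_CUBIC)); 
print(manip.read_state()["eef_pos"])
E
```

```text
[651.52287055 282.31936052 142.40666962]
```

View pics/s3.png

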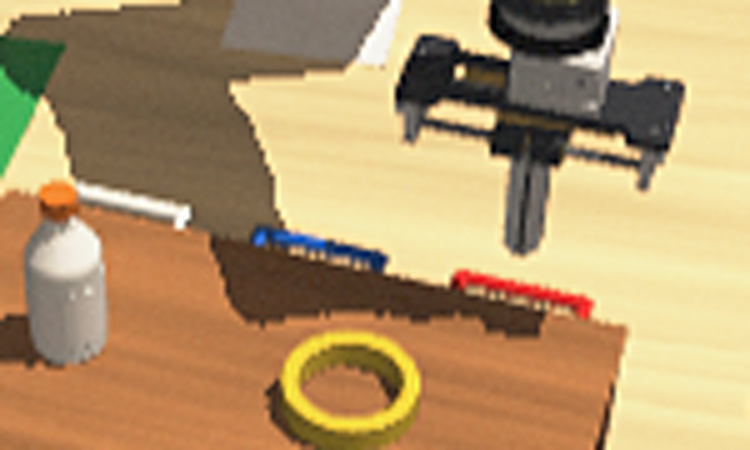

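The blue drawer is home: it met a hard stop and the three bars line up. The fingers are above the gap behind the red bar, so I'll lower and pull.

jog_arm(plan=[0,0,-0.03,0,0,0,0,0,-0.05,0,0,0,0,0,-0.07,0,0,0,0,0,-0.07,0,0,0])

```text
clock: 5.7
eef_pos: [650.4, 281.4, 70.1]
eef_rot: [3.14, 0.004, -0.114]
wrist_force: [-0.6, -0.8, 0.0]
finger_gap: 0.4
finger_force: 0.0
```

jog_arm(plan=[-0.007,0.001,0,0,0,0,-0.014,0.0015,0,0,0,0,-0.024,0.003,0,0,0,0,-0.034,0.004,0,0,0,0,-0.046,0.005,0,0,0,0,-0.058,0.0065,0,0,0,0,-0.07,0.008,0,0,0,0,-0.082,0.009,0,0,0,0,-0.094,0.0105,0,0,0,0,-0.106,0.012,0,0,0,0,-0.118,0.013,0,0,0,0,-0.13,0.0145,0,0,0,0,-0.138,0.0155,0,0,0,0,-0.143,0.016,0,0,0,0,-0.147,0.0165,0,0,0,0,-0.147,0.0165,0,0,0,0])

```text
clock: 7.3
eef_pos: [504.2, 299.5, 72.6]
eef_rot: [-3.142, 0.0, -0.113]
wrist_force: [-0.3, -0.0, 1.4]
finger_gap: 0.7
finger_force: 0.0
```

jog_arm(plan=[-0.002,0,0,0,0,0,-0.004,0.0005,0,0,0,0,-0.006,0.0007,0,0,0,0,-0.006,0.0007,0,0,0,0])

```text
clock: 7.7
eef_pos: [502.7, 299.6, 72.7]
eef_rot: [-3.139, -0.009, -0.114]
wrist_force: [31.1, -2.0, -13.1]
finger_gap: 0.6
finger_force: 15.4
```

jog_arm(plan=[0.012,-0.001,0,0,0,0,0.012,-0.001,0,0,0,0,0.012,-0.001,0.05,0,0,0,0.012,-0.001,0.1,0,0,0,-0.033,-0.1,0.12,0,0,-6,-0.033,-0.698,0.1,0,0,-17.8,-0.033,-0.698,0.1,0,0,-17.8,-0.033,-0.698,0.1,0,0,-17.8,-0.033,-0.698,0.1,0,0,-17.8,-0.033,-0.698,0.1,0,0,-17.8,-0.033,-0.698,0.1,0,0,-17.8,-0.033,-0.698,0.1,0,0,-17.8,-0.033,-0.698,0.1,0,0,-17.8,-0.033,-0.698,0.1,0,0,-17.8,-0.033,-0.698,0.1,0,0,-17.8,-0.033,-0.698,0.1,0,0,-17.8,-0.033,-0.698,0.1,0,0,-17.8,-0.033,-0.698,0.1,0,0,-17.8,-0.033,-0.698,0.1,0,0,-17.8,-0.033,-0.698,0.1,0,0,-17.8], claw=0.094)

```text
clock: 9.7
eef_pos: [465.0, -398.0, 171.5]
eef_rot: [-3.141, 0.002, -0.425]
wrist_force: [0.0, -0.0, 0.1]
finger_gap: 93.9
finger_force: 0.0
```

```bash
python3 - <<'E'
from h import *
p,d=camera("scene"); print(manip.read_state()["eef_pos"])
a=cv2.resize(p[150:215,170:260,::-1],None,fx=6,fy=6,interpolation=cv2.INTER_CUBIC)
t,d=camera("top"); b=cv2.resize(t[150:240,200:380,::-1],None,fx=3,fy=2.2,interpolation=cv2.INTER_CUBIC)
X=cloud("top",d)
hsv=cv2.cvtColor(t,cv2.COLOR_RGB2HSV);m=((hsv[...,0]<6)|(hsv[...,0]>174))&(hsv[...,1]>150)&(hsv[...,2]>60)&(abs(X[...,2]-85)<20)&(X[...,0]>430)&(X[...,0]<700)&(X[...,1]>200)
v,u=np.nonzero(m);print(u.min(),u.max(),v.min(),v.max(),onz("top",u.mean(),v.mean(),88))
cv2.imwrite("pics/s4.png",np.vstack([a,np.clip(b*1.5,0,255).astype(np.uint8)]))
E
```

```text
[ 465.40996227 -397.00322623  171.91245376]
215 248 220 237 [499.1 301.3  88. ]
```

View pics/s4.png

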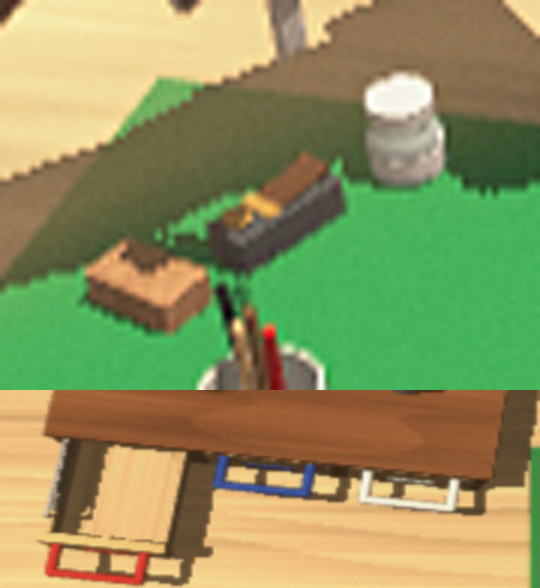

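The red drawer is fully out and empty, blue and white are home, and the plane is undisturbed. Descending to grip.

jog_arm(plan=[0.003,0,-0.05,0,0,0,0.003,0,-0.1,0,0,0,0.003,0,-0.135,0,0,0,0.003,0,-0.155,0,0,0,0.003,0,-0.165,0,0,0,0.003,0,-0.165,0,0,0])

```text
clock: 10.4
eef_pos: [468.7, -396.6, 7.0]
eef_rot: [-3.141, 0.001, -0.422]
wrist_force: [-0.2, -0.2, 0.4]
finger_gap: 93.6
finger_force: 0.0
```

jog_arm(plan=[0,0,0,0,0,0,0,0,0,0,0,0,0,0,0,0,0,0,0,0,0,0,0,0,0,0,0,0,0,0,0,0,0,0,0,0,0,0,0,0,0,0], claw=0.02, force=35)

```text
clock: 11.1
eef_pos: [468.6, -397.9, 7.5]
eef_rot: [3.142, -0.0, -0.423]
wrist_force: [0.4, -0.1, -0.2]
finger_gap: 41.5
finger_force: 0.0
```

jog_arm(plan=[0,0,0,0,0,0,0,0,0,0,0,0,0,0,0,0,0,0,0,0,0,0,0,0])

```text
clock: 11.5
eef_pos: [468.6, -398.0, 7.5]
eef_rot: [3.141, -0.0, -0.424]
wrist_force: [-0.1, -1.0, -1.0]
finger_gap: 37.5
finger_force: 35.0
```

jog_arm(plan=[0,0,0.01,0,0,0,0,0,0.03,0,0,0,0,0,0.07,0,0,0,0,0,0.11,0,0,0,0,0,0.15,0,0,0,0,0,0.165,0,0,0,0,0,0.165,0,0,0])

```text
clock: 12.2
eef_pos: [469.0, -398.1, 174.0]
eef_rot: [3.141, -0.003, -0.423]
wrist_force: [1.0, 0.2, -5.5]
finger_gap: 37.7
finger_force: 35.0
```

jog_arm(plan=[0.005,0.02,0,0,0,1,0.011,0.055,0,0,0,2,0.02,0.1,0,0,0,4,0.029,0.145,0,0,0,6,0.038,0.19,0,0,0,8,0.047,0.235,0,0,0,10,0.056,0.28,0,0,0,12,0.065,0.325,0,0,0,14,0.074,0.37,0,0,0,16,0.083,0.415,0,0,0,17.8,0.092,0.46,0,0,0,17.8,0.101,0.505,0,0,0,17.8,0.11,0.55,0,0,0,17.8,0.119,0.595,0,0,0,17.8,0.128,0.64,0,0,0,17.8,0.134,0.67,0,0,0,17.8,0.136,0.683,0,0,0,17.8,0.136,0.685,0,0,0,17.8,0.136,0.685,0,0,0,17.8])

```text
clock: 14.1
eef_pos: [604.0, 286.5, 171.1]
eef_rot: [3.14, 0.002, -0.113]
wrist_force: [-0.1, -0.3, -4.9]
finger_gap: 38.0
finger_force: 35.0
```

```bash
python3 - <<'E'
from h import *
p,d=camera("scene"); s=manip.read_state();print(s["eef_pos"],s["finger_gap"])
cv2.imwrite("pics/s5.png",cv2.resize(p[130:255,270:430,::-1],None,fx=4.5,fy=4.5,interpolation=cv2.INTER_CUBIC))
E
```

```text
[604.31937899 285.97292084 171.64956184] 37.686950984743405
```

View pics/s5.png

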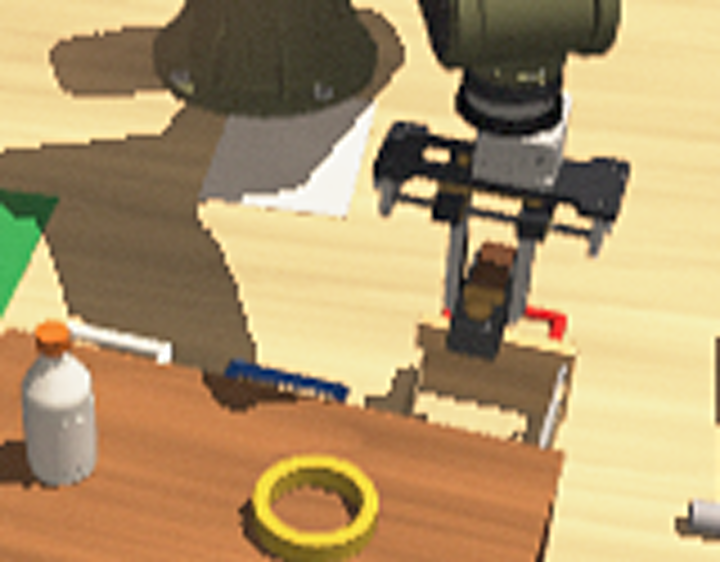

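The plane is held level and lined up over the open drawer. Lowering slowly.

jog_arm(plan=[0,0,-0.02,0,0,0,0,0,-0.045,0,0,0,0,0,-0.07,0,0,0,0,0,-0.09,0,0,0,0,0,-0.11,0,0,0,0,0,-0.122,0,0,0,0,0,-0.128,0,0,0,0,0,-0.131,0,0,0,0,0,-0.133,0,0,0,0,0,-0.133,0,0,0])

```text
clock: 15.15
eef_pos: [604.8, 287.2, 40.0]
eef_rot: [-3.141, -0.001, -0.113]
wrist_force: [-0.1, 0.3, -4.2]
finger_gap: 38.0
finger_force: 35.0
```

jog_arm(plan=[0,0,-0.001,0,0,0,0,0,-0.002,0,0,0,0,0,-0.003,0,0,0,0,0,-0.003,0,0,0])

```text
clock: 15.55
eef_pos: [604.5, 287.2, 36.3]
eef_rot: [3.142, 0.0, -0.113]
wrist_force: [0.2, 0.5, -5.6]
finger_gap: 37.7
finger_force: 35.0
```

jog_arm(plan=[0,0,-0.001,0,0,0,0,0,-0.002,0,0,0,0,0,-0.0025,0,0,0,0,0,-0.0025,0,0,0])

```text
clock: 15.95
eef_pos: [604.6, 287.2, 33.8]
eef_rot: [3.142, 0.0, -0.113]
wrist_force: [-1.2, -0.2, -5.4]
finger_gap: 37.6
finger_force: 35.0
```

jog_arm(plan=[0,0,-0.001,0,0,0,0,0,-0.0015,0,0,0,0,0,-0.0015,0,0,0])

```text
clock: 16.25
eef_pos: [605.1, 287.2, 33.4]
eef_rot: [-3.141, -0.001, -0.113]
wrist_force: [-1.3, -2.2, 5.9]
finger_gap: 37.5
finger_force: 35.0
```

Contact with the drawer floor is made. Releasing and lifting.

jog_arm(plan=[0,0,0,0,0,0,0,0,0,0,0,0,0,0,0,0,0,0,0,0,0,0,0,0,0,0,0,0,0,0], claw=0.062)

```text
clock: 16.75
eef_pos: [604.6, 287.2, 32.4]
eef_rot: [3.142, 0.0, -0.113]
wrist_force: [0.1, -0.2, -0.7]
finger_gap: 61.9
finger_force: 0.0
```

jog_arm(plan=[0,0,0.01,0,0,0,0,0,0.03,0,0,0,0,0,0.06,0,0,0,0,0,0.1,0,0,0,0,0,0.14,0,0,0,-0.05,0.006,0.14,0,0,0,-0.1,0.011,0.14,0,0,0,-0.15,0.017,0.14,0,0,0,-0.17,0.019,0.14,0,0,0,-0.17,0.019,0.14,0,0,0,-0.17,0.019,0.14,0,0,0])

```text
clock: 17.85
eef_pos: [435.0, 306.4, 173.4]
eef_rot: [-3.141, -0.001, -0.112]
wrist_force: [-0.0, -0.3, -1.2]
finger_gap: 62.0
finger_force: 0.0
```

```bash
python3 - <<'E'
from h import *
p,d=camera("scene"); s=manip.read_state();print(s["eef_pos"],s["finger_gap"])
cv2.imwrite("pics/s6.png",cv2.resize(p[170:250,300:420,::-1],None,fx=6,fy=6,interpolation=cv2.INTER_CUBIC))
E
```

```text
[435.39341839 306.19643813 173.0545582 ] 61.731991139212084
```

View pics/s6.png

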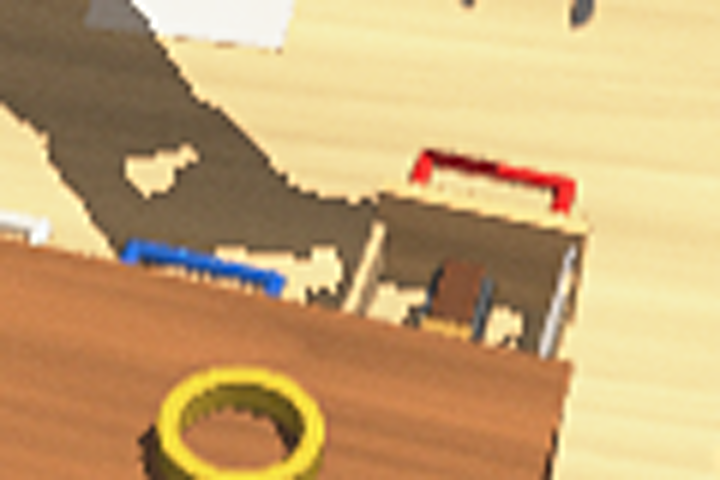

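The plane sits in the drawer between the side walls. Closing the fingers, descending in front of the bar and pushing it home.

jog_arm(plan=[0,0,-0.03,0,0,0,0,0,-0.06,0,0,0,0,0,-0.1,0,0,0,0,0,-0.1,0,0,0,0.015,-0.0015,-0.1,0,0,0,0.028,-0.003,-0.1,0,0,0,0.034,-0.004,-0.1,0,0,0,0.041,-0.005,-0.1,0,0,0,0.05,-0.0055,-0.1,0,0,0,0.06,-0.007,-0.1,0,0,0,0.07,-0.008,-0.1,0,0,0,0.08,-0.009,-0.1,0,0,0,0.09,-0.01,-0.1,0,0,0,0.1,-0.011,-0.1,0,0,0,0.11,-0.0125,-0.1,0,0,0,0.12,-0.0135,-0.1,0,0,0,0.13,-0.015,-0.1,0,0,0,0.14,-0.016,-0.1,0,0,0,0.148,-0.017,-0.1,0,0,0,0.155,-0.0175,-0.1,0,0,0], claw=0)

```text
clock: 19.9
eef_pos: [590.4, 288.3, 72.4]
eef_rot: [3.141, -0.0, -0.113]
wrist_force: [-1.7, -0.6, 1.2]
finger_gap: 0.4
finger_force: 0.7
```

jog_arm(plan=[0.006,-0.0006,0,0,0,0,0.012,-0.0013,0,0,0,0,0.017,-0.002,0,0,0,0,0.021,-0.0023,0,0,0,0,0.024,-0.0026,0,0,0,0,0.024,-0.0026,0,0,0,0])

```text
clock: 20.5
eef_pos: [614.0, 286.1, 72.5]
eef_rot: [-3.141, -0.001, -0.113]
wrist_force: [-0.0, 0.4, -0.3]
finger_gap: 0.6
finger_force: 0.0
```

jog_arm(plan=[0.002,-0.0002,0,0,0,0,0.004,-0.0004,0,0,0,0,0.006,-0.0006,0,0,0,0,0.006,-0.0006,0,0,0,0])

```text
clock: 20.9
eef_pos: [616.8, 285.9, 72.5]
eef_rot: [3.14, 0.007, -0.112]
wrist_force: [-25.0, -2.2, 12.0]
finger_gap: 0.5
finger_force: 12.2
```

Hard stop at x = 617, as predicted. Backing off clear and checking.

jog_arm(plan=[-0.02,0.002,0,0,0,0,-0.06,0.006,0,0,0,0,-0.1,0.01,0.03,0,0,0,-0.15,0.015,0.08,0,0,0,-0.2,0.02,0.12,0,0,0,-0.2,0.02,0.12,0,0,0,-0.2,0.02,0.12,0,0,0,-0.2,0.02,0.12,0,0,0])

```text
clock: 21.7
eef_pos: [419.8, 305.7, 192.9]
eef_rot: [-3.141, -0.001, -0.112]
wrist_force: [-0.2, 0.5, -0.9]
finger_gap: 0.7
finger_force: 0.0
```

```bash
python3 - <<'E'
from h import *
p,d=camera("scene"); s=manip.read_state();print(s["eef_pos"],s["wrist_force"])
cv2.imwrite("pics/s7.png",cv2.resize(p[150:290,150:450,::-1],None,fx=2.6,fy=2.6,interpolation=cv2.INTER_CUBIC))
o=np.load("scene0.npz")["p"]
for k,(a,b,c,e) in {"red":(215,232,355,392)}.items():
    for q in(o,p):
        h=cv2.cvtColor(q,cv2.COLOR_RGB2HSV)[a:b,c:e]; m=((h[...,0]<6)|(h[...,0]>174))&(h[...,1]>150)&(h[...,2]>60); v,u=np.nonzero(m); print(k,len(u),u.mean()+c,v.mean()+a)
E
```

```text
[420.00379189 305.40426915 191.95002959] [-0.37104951  0.49584673 -0.43620785]
red 75 374.3333333333333 222.85333333333332
red 75 374.3333333333333 222.85333333333332
```

View pics/s7.png

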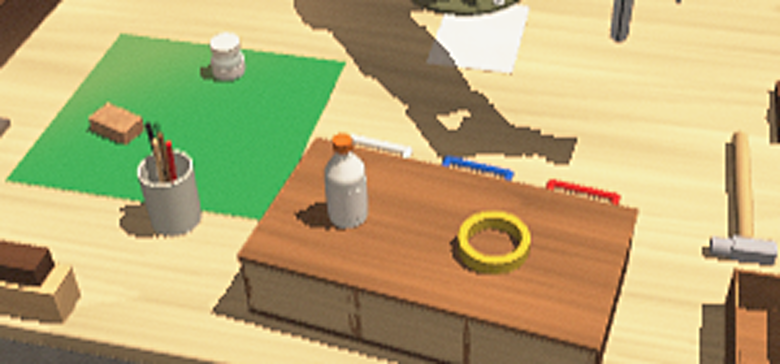

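All three pulls are in line. The red bar is exactly at its starting pixels, and the bystanders are undisturbed.

```bash
python3 -c "
from cell import manip; print(manip.sign_off())"
```

```text
the job is handed in; nothing more can be done
None
```

The plane is in the red drawer, all three drawers are shut, and the job was handed in at about 22 s of the 72 s allowed; hand-in returned no verdict, and I last saw the plane just before closing the drawer.

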